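# Slide a specimen plate into its clamp and tighten the eye screw with a rod

## Task

Push the metal specimen plate along the bed of the clamping fixture, without lifting it, until it is fully home against the end stop in the slot. Then take the wooden-handled rod from the rubber mat, slide it through the loop of the eye screw and, using only the rod, turn the screw clockwise (seen from above) until it stops. Finally draw the rod out and lay it flat back on the mat without dropping it; leave the mug, jar and slide box alone.

Things in the scene. Friction and masses are not known exactly. Their poses are not given: they have to be found in the camera images.
- fixture: Grey steel clamping fixture fixed to the desk, left or right of the mat, place and yaw vary. Frame: x = direction in which the plate is pushed in (roughly away from the robot), y left, z up; origin on the desk under its centre line. Flat bed 150 mm wide, x = -170 to 130 mm, top at z = 12 mm. End stop's face at x = 110 mm.
- slot_mouth (a point): Middle of the slot's mouth, on the bed (fixture x = 30, y = 0, z = 12 mm). The slot runs on to x = 110 mm between rails 94 mm apart, whose lips overhang the plate's side edges by up to 8 mm (underside z = 30, top z = 36 mm). Flared guides (x = -11 to 30 mm, 18 mm high above the bed) funnel the plate in from about 125 mm width.
- bridge_top (a point): Middle of the top of the dark bridge bar that crosses the slot and carries the eye screw (fixture x = 75, y = 0, z = 57 mm). The bar is 28 mm along x, 132 mm across, 12 mm thick.
- plate: Loose aluminium specimen plate 110 (x) x 90 (y) x 16 mm, corners rounded 12 mm, 0.42 kg, four dark round specimens in its top; lies flat on the bed before the slot, straight within 0.1 rad. Origin: centre of its underside; x towards the slot. Home: front edge on the end stop, origin at fixture x = 55, y = 0 mm; its rear 30 mm then still stand out of the slot. Smooth; slides with 1 to 3 N.
- eye (a joint): Turn of the eye screw in rad: 0 loose, 1.1 tight (hard stop); starts at 0 to 0.25. Grows clockwise seen from above, stays where it is left, takes about 0.15 N m. The loop's hole axis, level, points at angle 0.55 - value from the fixture's x axis (counter-clockwise positive).
- eye_loop (a point): Centre of the eye screw's upright steel ring, on the screw's vertical axis, 92 mm above the desk (fixture x = 75, y = 0). Hole 20 mm across, 18 mm deep, its axis level along the point's x; ring 36 mm across outside. The 12 mm rod has about 0.4 rad of angular play in it, so the rod must be turned that much further than the screw.
- mat: Flat black rubber mat 240 (x) x 150 (y) x 4 mm, fixed on the desk; origin at the centre of its underside.
- rod: Turning rod, 180 mm long, about 0.13 kg, lying flat on the mat: round-ended steel shaft, 12 mm diameter, with a wooden handle 70 x 20 x 20 mm at its rear. Origin: middle of its length, at its underside; x from handle to tip, z up. Shaft x = -20 to 90 mm, axis 6 mm above the underside; handle x = -90 to -20 mm; undersides level.
- rod_tip (a point): Round tip of the rod's shaft, on its axis (rod x = 90 mm).
- rod_handle (a point): Centre of the wooden handle (rod x = -55 mm, 10 mm above the underside): the place to grip, 20 mm wide.
- rod_a (a point): Point on the shaft's axis 30 mm behind the tip.
- rod_b (a point): Point on the shaft's axis 62 mm behind the tip.
- rod_c (a point): Point on the shaft's axis 94 mm behind the tip.
- mug: White mug, 80 mm across, 90 mm tall, at the left; to be left alone. Origin: centre of its foot.
- jar: Amber glass jar, 60 mm across, 90 mm tall, at the left; to be left alone. Origin: centre of its foot.
- slide_box: Flat grey and white slide box 92 x 112 x 36 mm, at the right; to be left alone. Origin: centre of its underside.
Not all that is in view belongs to the job. There is more than one size of the rod; the one meant has the size given above. Of the things that look like the plate, the smaller one is meant.

How it is judged:
On the way, in this order (a step that is already met when the one before it is completed fails the run):
1. the plate is pushed home in the slot while the screw is still loose (x of plate in the frame of fixture above 0.0515 m and y of plate in the frame of fixture between -0.006 and 0.006 m and z of plate in the frame of fixture below 0.016 m and angle between the x axis of plate and the x axis of fixture, either way round below 0.06 rad and value of joint eye below 0.5 rad), for 0.1 s.
2. the rod is slid through the loop of the still loose eye screw (x of plate in the frame of fixture above 0.0515 m and y of plate in the frame of fixture between -0.006 and 0.006 m and z of plate in the frame of fixture below 0.016 m and angle between the x axis of plate and the x axis of fixture, either way round below 0.06 rad and distance between any of rod_a, rod_b, rod_c and eye_loop below 0.02 m and value of joint eye below 0.6 rad), for 0.1 s.
3. the screw is turned tight with the rod through its loop (x of plate in the frame of fixture above 0.0515 m and y of plate in the frame of fixture between -0.006 and 0.006 m and z of plate in the frame of fixture below 0.016 m and angle between the x axis of plate and the x axis of fixture, either way round below 0.06 rad and distance between any of rod_a, rod_b, rod_c and eye_loop below 0.02 m and value of joint eye above 1.02 rad), for 0.1 s.
4. the rod is drawn out of the loop (not (distance between any of rod_a, rod_b, rod_c and eye_loop below 0.02 m) and distance between rod_tip and eye_loop above 0.06 m and value of joint eye above 1 rad), for 0.1 s.
At the end, for the whole second after the job is handed in: The plate is home in the slot (within 3.5 mm of the end stop, straight within 0.06 rad), the eye screw is tight (joint above 1.0 of 1.1 rad), and the rod lies flat and at rest with its middle over the mat (x of plate in the frame of fixture above 0.0515 m and y of plate in the frame of fixture between -0.006 and 0.006 m and z of plate in the frame of fixture below 0.016 m and angle between the x axis of plate and the x axis of fixture, either way round below 0.06 rad and value of joint eye above 1 rad and x of rod in the frame of mat between -0.12 and 0.12 m and y of rod in the frame of mat between -0.075 and 0.075 m and z of each of rod, rod_tip in the frame of mat below 0.03 m and linear speed of each of rod, plate below 0.03 m/s); the robot touches nothing.
It fails at once if the plate is lifted off the bed (more than 12 mm) (z of plate in the frame of fixture above 0.024 m).
It fails at once if the screw is turned without the rod in its loop (value of joint eye between 0.4 and 1 rad and velocity of joint eye above 0.3 rad/s and not (distance between any of rod_a, rod_b, rod_c and eye_loop below 0.02 m)).
It fails at once if the rod is dropped (falls freely, faster than 0.6 m/s) (linear speed of rod above 0.6 m/s and contact force between the fingers and rod below 0.05 N).
It fails at once if the mug, jar or slide box is moved more than 30 mm or tipped (distance of any of mug, jar, slide_box from where it was at the start of the episode above 0.03 m or angle between any of mug, jar, slide_box's own z axis and vertical above 0.35 rad).
It also fails if it takes over 69 s, if anything falls off the work surface, if the arm or the gripper's body presses on something with over 40 N, if the wrist force passes 120 N, or if a joint passes its speed limit or range.

## Robot

A 6-joint arm with a two-finger parallel gripper is mounted at the origin on the work surface. World frame = base frame: x ahead of the robot, y to its left, z up, the work surface at z = 0. Lengths are in m, angles in rad, forces in N, time in s.
With the tool pointing down it reaches from about 0.3 to 0.825 m from the base axis. Payload 5.4 kg.
Tool frame: the origin (TCP) lies at the very end of the fingers, on their centre line; the grasp point (between the pads) lies 19 mm behind it (bot.grasp_offset is the distance from the TCP to the grasp point, in m); z points along the fingers, y is the line along which they close (so a half turn about z gives the same grasp; the last joint's range is limited). The gripper opens to 92 mm and grips with 3 to 60 N. Pads are 20 mm wide; open, the fingers measure 128 mm over their backs; the gripper's body (75 mm by 189 mm) begins 69 mm behind the grasp point.
Start: joints at [-1.556, 0.158, 1.597, -0, 1.386, -0.21], TCP at [0.128, -0.561, 0.186] pointing down, gripper open.
Joint ranges: [-2.91, 2.91], [-0.94, 2.29], [0.18, 2.7], [-1.29, 4.43], [0.17, 2.64], [-3, 3]. Speed limits (rad/s): [2.57, 2.57, 3.14, 3.14, 3.14, 3.14].

## Interface

Orientations are given as a rotation vector (axis times angle).
In Python, from workcell import bot gives the robot as it stands. The module is installed in compiled form; this text tells all that it offers.
- The arm moves only by the tool drive_tool, never from a script. Its argument "steps" is one flat list of numbers, 7 for each row, row after row: the turn, a rotation vector about the tool's x, y, z in rad, then the shift along the tool's x, y, z in m, then the opening in per cent of the stroke, from 0 (shut) to 100 (fully open). A call has 1 to 20 rows; each row is the pose to reach, as a shift and turn from the pose commanded when the call began, along the tool's axes at that moment; what a row does not reach only later rows make up. A row lasts 1/12 s, in which the tool goes at most 41.7 mm and 7.16 degrees, less where a joint would pass 70% of its speed; a pose out of reach is approached as far as the arm can. A call with a gripper value outside its range is refused whole. The fingers move at their own pace and stop on an object; "grip_force" is the grip in N (left out, the last holds). Time passes only in rows, so rows that repeat a pose let the fingers close. It gives the time, the measured TCP pose, the force, the opening and the grip force at its end, in the units of the state.
- bot.observe(): the state, without advancing time (a new reading comes with each control period).
- bot.capture(name): name is "scene" or "top"; returns a dict with "color" (384x512x3 uint8, red, green, blue), "fx", "fy", "cx", "cy" (pixels), "xyz" and "orientation" of the camera in the world. Camera axes: x right, y down, z forward; pixel columns grow to the right and rows downward; lengths in m; the calibration is good to about 2 mm. A picture is of the moment at which its call begins. There is no depth.
- bot.finish_job(): hands the job in; it is judged then, once.
The state is a dict: "t": time; "joint_positions": joint angles; "qvel": joint speeds; "effort": joint torques, N m; "position": TCP position; "tcp_rot": TCP orientation; "ft_force": force on the tool from outside, world axes, zero at the start; "moment": the same for the moment, N m; "finger_gap": finger opening in m; "gripper_force": force on a finger pad.
Only numpy, scipy, OpenCV 4.12 (cv2) and the standard library are available. Lean on these libraries where they do the work, as an engineer would, in place of code of your own. Each camera call takes 0.05 s, during which the arm holds its last target. There are 200 camera calls.

## Working session

There is one attempt and no reset: what is moved stays moved. The work goes in short steps, Python scripts to look and compute and a tool call to move; the robot and the scene stay as the last step left them, time stands still between calls to the robot, and variables do not carry over. Pictures are saved under pics/ and viewed, at most 10 in all, crops included, and the job is handed in when it is done.

Besides the shell and the picture viewer there is one more tool, called after "Emit:" in YAML: its name, and indented under it one key for each argument. drive_tool: Moves the arm, as the interface text tells. Its arguments: {"type":"object","properties":{"steps":{"type":"array"},"grip_force":{"type":"number"}},"required":["steps"]}

```bash
mkdir -p pics; cat > h.py <<'E'
import numpy as np, cv2
from scipy.spatial.transform import Rotation as R
from workcell import bot
def rot(o):
    o=np.array(o,float)
    return o if o.shape==(3,3) else (R.from_rotvec(o).as_matrix() if o.size==3 else R.from_quat(o).as_matrix())
def cap(n,f=None):
    c=bot.capture(n)
    if f: cv2.imwrite(f,c["color"][:,:,::-1])
    return c
def px(c,u,v,z):
    d=rot(c["orientation"])@np.array([(u-c["cx"])/c["fx"],(v-c["cy"])/c["fy"],1]); p=np.array(c["xyz"])
    return p+d*(z-p[2])/d[2]
def proj(c,P):
    q=rot(c["orientation"]).T@(np.array(P)-np.array(c["xyz"])); return q[0]/q[2]*c["fx"]+c["cx"],q[1]/q[2]*c["fy"]+c["cy"]
E
python3 - <<'E'
from h import *
np.set_printoptions(precision=4,suppress=True)
for n in("scene","top"):
    c=cap(n); cv2.imwrite(f"pics/{n}0.png",cv2.resize(c["color"][:,:,::-1],(800,600),interpolation=cv2.INTER_CUBIC)); print(n,{k:v for k,v in c.items() if k!="color"})
print(bot.observe())
E
```

```text
scene {'fx': 495.30748701815224, 'fy': 495.30748701815224, 'cx': 258.3775722789657, 'cy': 194.0383357713332, 'xyz': array([1.5166, 0.309 , 0.8241]), 'orientation': array([-1.41  , -1.9272,  0.9808])}
top {'fx': 366.9325292876585, 'fy': 366.9325292876585, 'cx': 256.2519523020659, 'cy': 190.58230797386972, 'xyz': array([ 0.4089, -0.0169,  1.1597]), 'orientation': array([-2.1851,  2.1346, -0.126 ])}
{'t': 0.1, 'joint_positions': array([-1.5561,  0.159 ,  1.5981, -0.    ,  1.3862, -0.2101]), 'qvel': array([ 0.0017, -0.0012, -0.0049,  0.0003,  0.0004, -0.0002]), 'effort': array([  0.0001, -38.6501, -32.2961,   0.0704,   0.0339,  -0.    ]), 'position': array([ 0.1281, -0.5599,  0.1849]), 'tcp_rot': array([-3.1201, -0.3522, -0.0003]), 'ft_force': array([ 0.2369, -0.2159,  0.3459]), 'moment': array([ 0.0232, -0.0267,  0.0338]), 'gripper_force': 0.0, 'finger_gap': 0.09179057405781493}
```

View pics/top0.png

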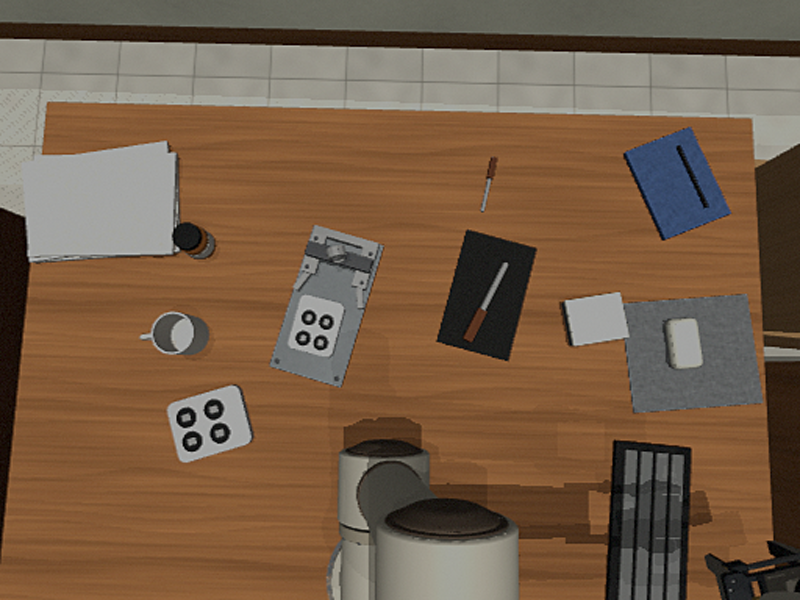

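View pics/scene0.png

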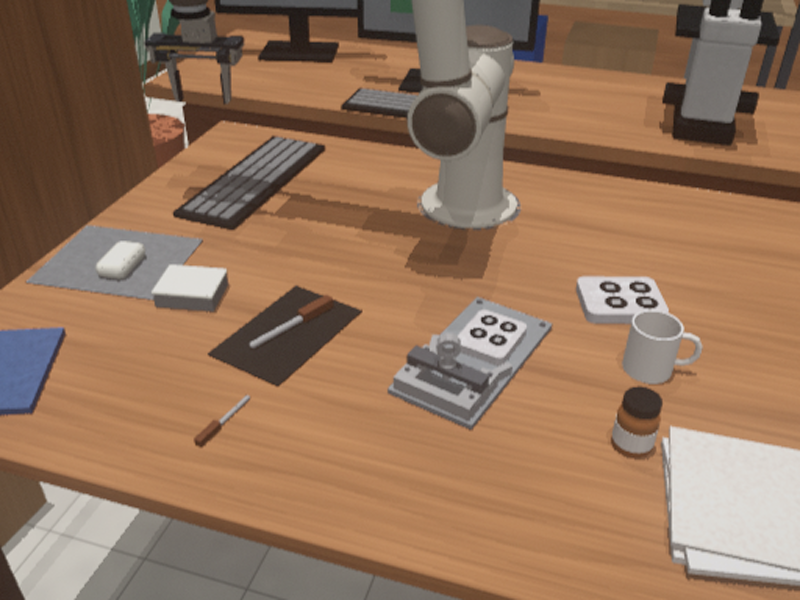

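The top view has two candidates for the plate: on the bed at (318,326), and a larger one at (209,424). It also has two for the rod: on the mat at (486,302), and a smaller one at (488,183). I choose the plate on the bed and the rod on the mat, and will check both in a close crop.

```bash
python3 - <<'E'
from h import *
c=cap("top"); im=c["color"][140:252,165:350,::-1]; cv2.imwrite("pics/crop1.png",cv2.resize(im,None,fx=4.3,fy=4.3,interpolation=cv2.INTER_CUBIC))
E
```

```text
(no output)
```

View pics/crop1.png

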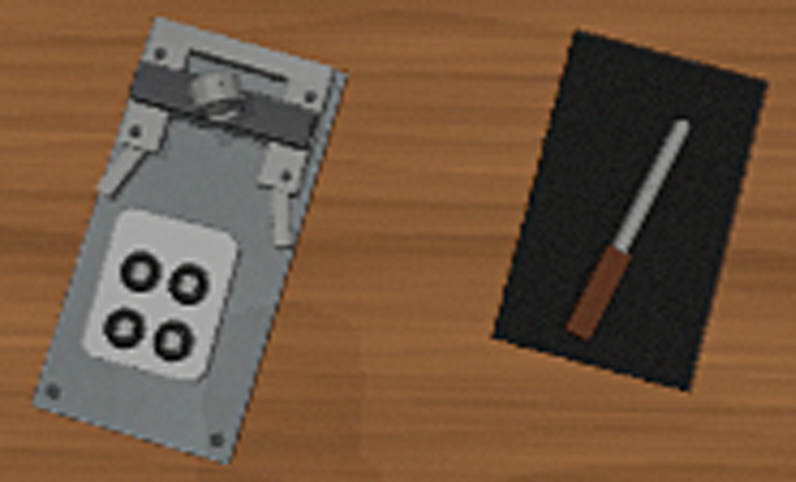

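The crop shows the bed's rear corners at (34,404) and (230,463), and the plate's four specimens centred on (157,306). The rod's tip is at (684,121) and its handle end at (580,334). Next I turn these into positions and check them against the given sizes.

```bash
python3 - <<'E'
from h import *
from scipy.optimize import least_squares
np.set_printoptions(precision=4,suppress=True)
c=cap("top")
P=lambda U,V,z: px(c,(U+.5)/4.3-.5+165,(V+.5)/4.3-.5+140,z)
obs=[((34,404),(-.17,.075,.012)),((230,463),(-.17,-.075,.012)),((143,62),(.089,.066,.057)),((131,98),(.061,.066,.057)),((323,113),(.089,-.066,.057)),((307,148),(.061,-.066,.057)),((347,73),(.13,-.075,.012))]
W=np.array([P(*o,p[2])[:2] for o,p in obs]);F=np.array([p[:2] for o,p in obs])
f=lambda q:((np.c_[np.cos(q[2])*F[:,0]-np.sin(q[2])*F[:,1],np.sin(q[2])*F[:,0]+np.cos(q[2])*F[:,1]]+q[:2])-W)
r=least_squares(lambda q:f(q).ravel(),[.5,.1,0]);q=r.x;print("fix",q,"\n",f(q)*1e3)
Rf=np.array([[np.cos(q[2]),-np.sin(q[2])],[np.sin(q[2]),np.cos(q[2])]])
w=lambda x,y:Rf@[x,y]+q[:2]
fr=lambda p:Rf.T@(p[:2]-q[:2])
for n,(U,V) in dict(spec=(157,306),fl=(118,208),fr=(240,236),rr=(205,382),rl=(82,352)).items(): p=P(U,V,.028);print(n,p,"fixt",fr(p))
print("eye",w(.075,0),"home",w(.055,0),"rear now", P(143,367,.028))
t=P(684,121,.010);h=P(580,334,.018);j=P(617,250,.018);print("rod",t,h,j,np.linalg.norm(t-h),np.arctan2(*(t-h)[1::-1]))
print("mat",[P(*m,.004) for m in((575,30),(768,80),(689,390),(492,337))])
C=cap("scene"); e=w(.075,0); u,v=proj(C,[*e,.092]); print("eye scene px800",u*1.5625,v*1.5625)
for x,y,z in((-.17,.075,.012),(-.17,-.075,.012),(.13,-.075,.012),(.13,.075,.012)): a=proj(C,[*w(x,y),z]);print(np.array(a)*1.5625)
E
```

```text
fix [ 0.5469  0.1275 -0.264 ] 
 [[-1.9774  1.0909]
 [-2.3039 -0.6505]
 [ 2.0205  0.4702]
 [ 1.225   0.3532]
 [ 1.4306  2.253 ]
 [-0.2078 -1.0369]
 [-0.187  -2.4799]]
spec [0.4762 0.1548 0.028 ] fixt [-0.0753  0.0079]
fl [0.5464 0.1859 0.028 ] fixt [-0.0157  0.0563]
fr [0.5281 0.0971 0.028 ] fixt [-0.0102 -0.0343]
rr [0.4228 0.1184 0.028 ] fixt [-0.1174 -0.0412]
rl [0.4421 0.2071 0.028 ] fixt [-0.1219  0.0495]
eye [0.6193 0.1079] home [0.6    0.1132] rear now [0.4324 0.163  0.028 ]
rod [ 0.6231 -0.2263  0.01  ] [ 0.4637 -0.15    0.018 ] [ 0.5253 -0.1763  0.018 ] 0.17688159607928108 -0.44647119050585615
mat [array([ 0.6914, -0.1457,  0.004 ]), array([ 0.6567, -0.2899,  0.004 ]), array([ 0.4255, -0.2313,  0.004 ]), array([ 0.4607, -0.0873,  0.004 ])]
eye scene px800 446.0292648964788 345.8686109069769
[550.7038 323.1689]
[474.9892 296.1142]
[384.7134 387.7141]
[469.0536 424.7973]
```

```bash
cat >> h.py <<'E'
FX=np.array([.5469,.1275]);FA=-.264
def w(x,y):
    c,s=np.cos(FA),np.sin(FA); return FX+[c*x-s*y,s*x+c*y]
def fr(p):
    c,s=np.cos(FA),np.sin(FA); d=np.array(p[:2])-FX; return np.array([c*d[0]+s*d[1],-s*d[0]+c*d[1]])
def pose(xy,z,head):  # tool down, tool x at world heading
    c,s=np.cos(head),np.sin(head); return np.array([*xy,z]),np.array([[c,s,0],[s,-c,0],[0,0,-1.]])
def rel(p,M,p0,M0): return np.round(np.r_[R.from_matrix(M0.T@M).as_rotvec(),M0.T@(p-p0)],4).tolist()
def now():
    o=bot.observe(); return np.array(o["position"]),rot(o["tcp_rot"])
E
python3 - <<'E'
from h import *
p0,M0=now()
h=np.pi+FA
mid=pose((.45,-.2),.2,h-1.2)
a=pose(w(-.15,.002),.19,h); b=pose(w(-.15,.002),.018,h)
print(rel(*mid,p0,M0)); print(rel(*a,*mid)); print(rel(*b,*a))
E
```

```text
[-0.0007, -0.0008, -1.4528, 0.3941, -0.2794, -0.0144]
[0.0, 0.0, -1.2, 0.3715, -0.0078, 0.01]
[0.0, 0.0, 0.0, 0.0, 0.0, 0.172]
```

Emit:
drive_tool:
  steps: [0,0,-1.453,0.394,-0.279,-0.014,43,0,0,-1.453,0.394,-0.279,-0.014,43,0,0,-1.453,0.394,-0.279,-0.014,43,0,0,-1.453,0.394,-0.279,-0.014,43,0,0,-1.453,0.394,-0.279,-0.014,43,0,0,-1.453,0.394,-0.279,-0.014,43,0,0,-1.453,0.394,-0.279,-0.014,43,0,0,-1.453,0.394,-0.279,-0.014,43,0,0,-1.453,0.394,-0.279,-0.014,43,0,0,-1.453,0.394,-0.279,-0.014,43,0,0,-1.453,0.394,-0.279,-0.014,43,0,0,-1.453,0.394,-0.279,-0.014,43,0,0,-1.453,0.394,-0.279,-0.014,43]

```text
t: 1.33
position: [0.4523, -0.1972, 0.1999]
tcp_rot: [2.09, 2.346, 0.003]
ft_force: [0.6, 0.3, -1.1]
finger_gap: 0.0396
gripper_force: 0.0
```

```bash
python3 - <<'E'
from h import *
p0,M0=now();h=np.pi+FA
o=bot.observe();print(o["position"],o["joint_positions"],o["finger_gap"])
print(rel(*pose(w(-.15,.002),.1,h),p0,M0))
E
```

```text
[ 0.4523291  -0.19715887  0.19993988] [-6.57711734e-01 -6.71353001e-02  1.80229613e+00  1.68136071e-03
  1.40618431e+00 -7.73250314e-01] 0.03959718952905639
[0.0018, -0.0001, -1.1915, 0.3689, -0.0075, 0.1003]
```

Emit:
drive_tool:
  steps: [0,0,-1.19,0.369,-0.008,0.05,43,0,0,-1.19,0.369,-0.008,0.05,43,0,0,-1.19,0.369,-0.008,0.05,43,0,0,-1.19,0.369,-0.008,0.05,43,0,0,-1.19,0.369,-0.008,0.05,43,0,0,-1.19,0.369,-0.008,0.05,43,0,0,-1.19,0.369,-0.008,0.05,43,0,0,-1.19,0.369,-0.008,0.05,43,0,0,-1.19,0.369,-0.008,0.05,43,0,0,-1.19,0.369,-0.008,0.05,43,0,0,-1.19,0.369,-0.008,0.05,43,0,0,-1.19,0.369,-0.008,0.1,43,0,0,-1.19,0.369,-0.008,0.1,43,0,0,-1.19,0.369,-0.008,0.1,43]

```text
t: 2.5
position: [0.4001, 0.1637, 0.0971]
tcp_rot: [-0.434, -3.105, 0.003]
ft_force: [-0.4, 0.1, -0.4]
finger_gap: 0.0396
gripper_force: 0.0
```

```bash
python3 - <<'E'
from h import *
p0,M0=now();h=np.pi+FA
o=bot.observe();print(o["position"],fr(p0),o["joint_positions"],o["finger_gap"])
print(rel(*pose(w(-.15,.002),.018,h),p0,M0))
c=cap("top"); im=c["color"][140:252,165:350,::-1]; cv2.imwrite("pics/crop2.png",cv2.resize(im,None,fx=4.3,fy=4.3,interpolation=cv2.INTER_CUBIC))
E
```

```text
[0.40013343 0.16370918 0.0970666 ] [-0.15113025 -0.00334319] [ 1.07658467e-01 -1.26304187e-01  2.06815447e+00 -4.06274949e-04
  1.20671671e+00 -1.18517604e+00] 0.03956415678848495
[-0.0029, -0.0063, -0.0138, -0.0016, 0.0056, 0.079]
```

View pics/crop2.png

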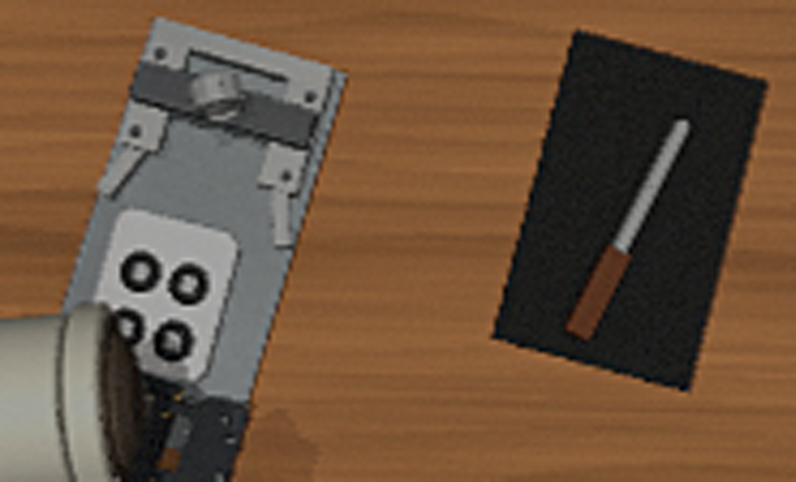

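The fingers hang behind the plate's rear edge with clear space, and the plate and rod are where they were. Next I lower and push.

Emit:
drive_tool:
  steps: [-0.003,-0.006,-0.014,-0.001,0.006,0.04,43,-0.003,-0.006,-0.014,-0.001,0.006,0.079,43,-0.003,-0.006,-0.014,-0.001,0.006,0.079,43,-0.003,-0.006,-0.014,-0.01,0.006,0.079,43,-0.003,-0.006,-0.014,-0.018,0.006,0.079,43,-0.003,-0.006,-0.014,-0.026,0.006,0.079,43,-0.003,-0.006,-0.014,-0.034,0.006,0.079,43,-0.003,-0.006,-0.014,-0.042,0.006,0.079,43,-0.003,-0.006,-0.014,-0.05,0.006,0.079,43,-0.003,-0.006,-0.014,-0.058,0.006,0.079,43,-0.003,-0.006,-0.014,-0.066,0.006,0.079,43,-0.003,-0.006,-0.014,-0.074,0.006,0.079,43,-0.003,-0.006,-0.014,-0.082,0.006,0.079,43,-0.003,-0.006,-0.014,-0.09,0.006,0.079,43,-0.003,-0.006,-0.014,-0.096,0.006,0.079,43,-0.003,-0.006,-0.014,-0.1,0.006,0.079,43]

```text
t: 3.88
position: [0.5014, 0.1438, 0.0208]
tcp_rot: [0.406, 3.109, 0.003]
ft_force: [0.1, -1.0, -0.4]
finger_gap: 0.0397
gripper_force: 0.0
```

```bash
python3 - <<'E'
from h import *
p0,M0=now();h=np.pi+FA
print(p0,fr(p0),rel(*pose(w(-.012,.000),.018,h),p0,M0))
c=cap("top"); im=c["color"][140:252,165:350,::-1]; cv2.imwrite("pics/crop3.png",cv2.resize(im[:,:100],None,fx=5.3,fy=5.3,interpolation=cv2.INTER_CUBIC))
E
```

```text
[0.50142208 0.14380455 0.02080155] [-0.04815686  0.00387247] [0.003, 0.0062, 0.004, -0.0361, -0.004, 0.003]
```

View pics/crop3.png

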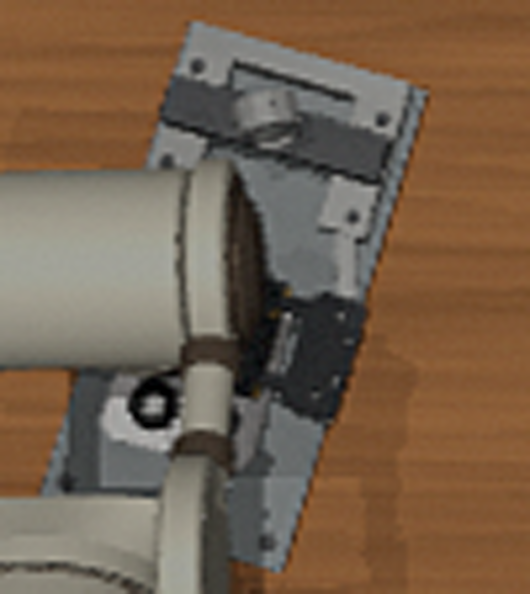

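The plate looks unmoved, with its rear-left specimen still at (155,405) in the crop. I'll check from the side camera.

```bash
python3 - <<'E'
from h import *
p0,M0=now()
c=cap("scene"); print(np.array(proj(c,p0)), fr(p0), bot.observe()["ft_force"])
im=c["color"][150:290,220:390,::-1]; cv2.imwrite("pics/s3.png",cv2.resize(im,None,fx=4.2,fy=4.2,interpolation=cv2.INTER_CUBIC)); print((np.array(proj(c,p0))-[220,150])*4.2)
for x in (-.12,-.01):
  for y in (-.04,.05): print(x,y,(np.array(proj(c,[*w(x,y),.028]))-[220,150])*4.2)
E
```

```text
[308.82368419 218.598057  ] [-0.04768698  0.00387122] [-0.02350355  0.75441418  0.33838775]
[373.05947359 288.1118394 ]
-0.12 -0.04 [365.6270616 199.4008792]
-0.12 0.05 [491.181343   245.10324151]
-0.01 -0.04 [282.44132638 286.57012024]
-0.01 0.05 [413.08421526 337.76501495]
```

View pics/s3.png

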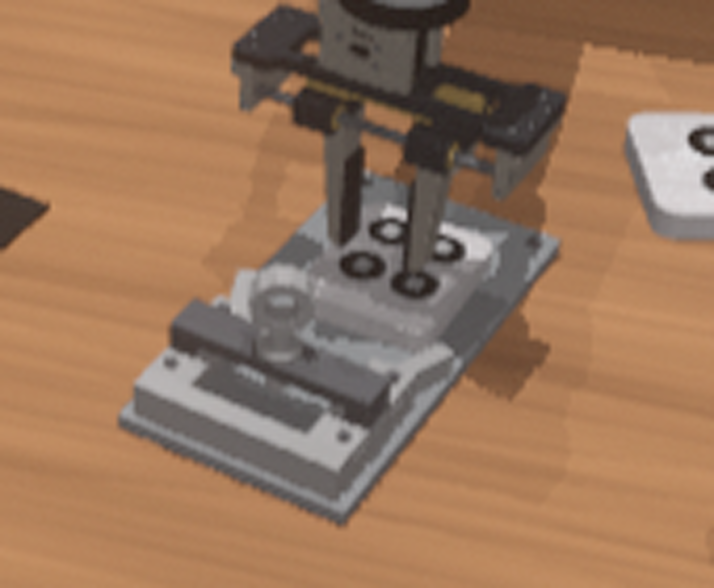

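The side view shows the fingertips at (345,245) and (412,272), above the plate. They are about 18 mm higher than the reported TCP would put them. I'll retreat behind the plate and feel for the bed to calibrate the height.

Emit:
drive_tool:
  steps: [0.003,0.006,0.004,0,0,-0.025,43,0.003,0.006,0.004,0.035,0,-0.025,43,0.003,0.006,0.004,0.07,0,-0.025,43,0.003,0.006,0.004,0.105,0,-0.025,43,0.003,0.006,0.004,0.105,0,-0.01,43,0.003,0.006,0.004,0.105,0,0.0,43,0.003,0.006,0.004,0.105,0,0.002,43,0.003,0.006,0.004,0.105,0,0.004,43,0.003,0.006,0.004,0.105,0,0.004,43]

```text
t: 4.73
position: [0.3998, 0.1708, 0.016]
tcp_rot: [-0.414, -3.114, 0.0]
ft_force: [0.8, 0.1, -1.0]
finger_gap: 0.0399
gripper_force: 0.0
```

```bash
python3 - <<'E'
from h import *
o=bot.observe(); p0,M0=now(); print(bot.grasp_offset,p0,fr(p0),o["ft_force"],o["finger_gap"])
c=cap("scene")
im=c["color"][150:290,220:390,::-1]; cv2.imwrite("pics/s4.png",cv2.resize(im,None,fx=4.2,fy=4.2,interpolation=cv2.INTER_CUBIC)); print((np.array(proj(c,p0))-[220,150])*4.2)
E
```

```text
0.0187 [0.39976395 0.17079141 0.01599752] [-0.153335    0.00339726] [ 0.81191249  0.08379708 -0.95160204] 0.039867206289071984
[446.28387273 210.63989413]
```

View pics/s4.png

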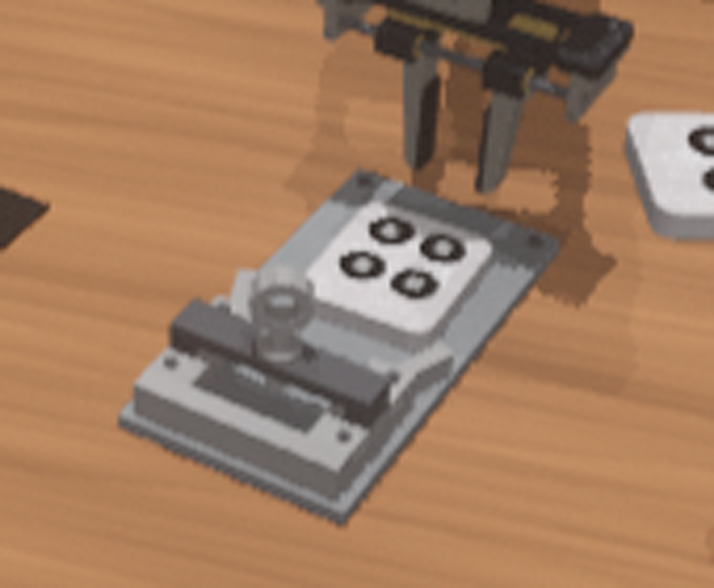

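The fingertips hang at about (453,180), against (446,211) predicted, so they are about 22 mm higher than reported. Next I descend carefully to touch the bed.

Emit:
drive_tool:
  steps: [0,0,0,0,0,0.008,43,0,0,0,0,0,0.014,43,0,0,0,0,0,0.016,43,0,0,0,0,0,0.016,43]

```text
t: 5.12
position: [0.3984, 0.1709, -0.0008]
tcp_rot: [-0.413, -3.112, 0.001]
ft_force: [0.2, -0.4, 0.2]
finger_gap: 0.0392
gripper_force: 0.0
```

Emit:
drive_tool:
  steps: [0,0,0,0,0,0.002,43,0,0,0,0,0,0.003,43,0,0,0,0,0,0.003,43]

```text
t: 5.37
position: [0.3991, 0.171, -0.0029]
tcp_rot: [-0.413, -3.114, 0.0]
ft_force: [-0.2, 0.5, 1.4]
finger_gap: 0.0395
gripper_force: 0.0
```

Emit:
drive_tool:
  steps: [0,0,0,0,0,0.002,43,0,0,0,0,0,0.002,43]

```text
t: 5.53
position: [0.3991, 0.171, -0.0049]
tcp_rot: [-0.413, -3.114, 0.0]
ft_force: [0.7, 0.1, -1.5]
finger_gap: 0.039
gripper_force: 0.0
```

Emit:
drive_tool:
  steps: [0,0,0,0,0,0.002,43,0,0,0,0,0,0.003,43,0,0,0,0,0,0.003,43]

```text
t: 5.78
position: [0.3989, 0.171, -0.0081]
tcp_rot: [-0.413, -3.114, 0.0]
ft_force: [0.0, -0.4, -0.2]
finger_gap: 0.0393
gripper_force: 0.0
```

Emit:
drive_tool:
  steps: [0,0,0,0,0,0.002,43,0,0,0,0,0,0.002,43]

```text
t: 5.95
position: [0.3989, 0.171, -0.0101]
tcp_rot: [-0.413, -3.114, 0.0]
ft_force: [0.2, -0.9, -0.2]
finger_gap: 0.0391
gripper_force: 0.0
```

Emit:
drive_tool:
  steps: [0,0,0,0,0,0.0015,43,0,0,0,0,0,0.0015,43]

```text
t: 6.12
position: [0.3989, 0.171, -0.0116]
tcp_rot: [-0.413, -3.114, 0.0]
ft_force: [0.1, -0.2, -1.0]
finger_gap: 0.0395
gripper_force: 0.0
```

Emit:
drive_tool:
  steps: [0,0,0,0,0,0.0015,43,0,0,0,0,0,0.0015,43]

```text
t: 6.28
position: [0.399, 0.171, -0.0131]
tcp_rot: [-0.413, -3.114, 0.0]
ft_force: [-0.1, -0.8, -0.3]
finger_gap: 0.0395
gripper_force: 0.0
```

Emit:
drive_tool:
  steps: [0,0,0,0,0,0.0015,43,0,0,0,0,0,0.0015,43]

```text
t: 6.45
position: [0.3989, 0.171, -0.0146]
tcp_rot: [-0.413, -3.114, 0.0]
ft_force: [0.8, -0.6, -0.3]
finger_gap: 0.0396
gripper_force: 0.0
```

```bash
python3 - <<'E'
from h import *
c=cap("top")
for z in (.1,.13,.16,.19):
  print(z,[fr(px(c,U/5.3+165,V/5.3+140,z)).round(3) for U,V in((368,303),(330,422))])
p0,M0=now(); print(p0,M0.round(3))
c=cap("scene")
im=c["color"][150:250,270:390,::-1]; cv2.imwrite("pics/s5.png",cv2.resize(im,None,fx=6,fy=6,interpolation=cv2.INTER_CUBIC)); print((np.array(proj(c,p0))-[270,150])*6)
E
```

```text
0.1 [array([-0.012, -0.085]), array([-0.08 , -0.084])]
0.13 [array([-0.014, -0.087]), array([-0.08 , -0.086])]
0.16 [array([-0.016, -0.09 ]), array([-0.081, -0.089])]
0.19 [array([-0.019, -0.092]), array([-0.081, -0.091])]
[ 0.39897615  0.17102056 -0.01447742] [[-0.965  0.261 -0.   ]
 [ 0.261  0.965 -0.   ]
 [ 0.    -0.    -1.   ]]
[332.30604158 352.60885886]
```

View pics/s5.png

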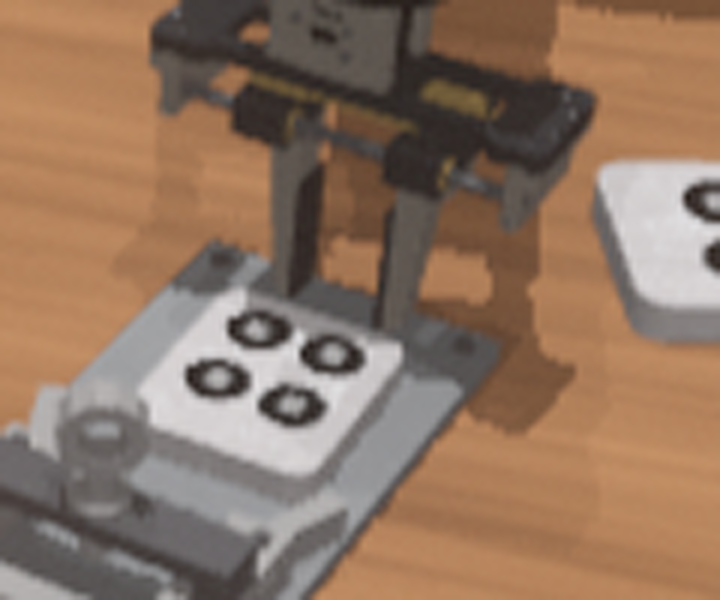

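Now the fingers reach down behind the plate's rear edge, with tips near (295,290) and (392,325). The reported height is about 27 mm too low, and the sideways position is right. Next I push.

Emit:
drive_tool:
  steps: [0,0,0,-0.01,-0.003,0,43,0,0,0,-0.02,-0.003,0,43,0,0,0,-0.028,-0.003,0,43,0,0,0,-0.036,-0.003,0,43,0,0,0,-0.044,-0.003,0,43,0,0,0,-0.052,-0.003,0,43,0,0,0,-0.06,-0.003,0,43,0,0,0,-0.068,-0.003,0,43,0,0,0,-0.076,-0.003,0,43,0,0,0,-0.084,-0.003,0,43,0,0,0,-0.092,-0.003,0,43,0,0,0,-0.1,-0.003,0,43,0,0,0,-0.107,-0.003,0,43,0,0,0,-0.113,-0.003,0,43,0,0,0,-0.118,-0.003,0,43,0,0,0,-0.122,-0.003,0,43,0,0,0,-0.124,-0.003,0,43]

```text
t: 7.97
position: [0.5187, 0.1357, -0.0142]
tcp_rot: [0.413, 3.114, 0.0]
ft_force: [-2.6, 1.2, 0.9]
finger_gap: 0.0397
gripper_force: 1.0
```

```bash
python3 - <<'E'
from h import *
o=bot.observe(); p0,M0=now(); print(p0,fr(p0),o["ft_force"])
# white-plate pixels from both cameras
for n in("scene",):
    c=cap(n); g=cv2.cvtColor(c["color"],cv2.COLOR_RGB2HSV)
    im=c["color"]; 
    for x,y in((-.066,.0076),(.03,0)): u,v=map(int,proj(c,[*w(x,y),.028])); print(x,im[v-2:v+3,u-2:u+3].mean((0,1)))
E
```

```text
[ 0.51873739  0.13568648 -0.01420545] [-0.0293231   0.00055398] [-2.55834959  1.19815478  0.93772719]
-0.066 [86.48 80.24 75.76]
0.03 [157.2  153.56 154.08]
```

The plate is moving, at 2.8 N. Next I push on to the stop, watching the force.

Emit:
drive_tool:
  steps: [0,0,0,-0.004,0,0,43,0,0,0,-0.008,0,0,43,0,0,0,-0.012,0,0,43,0,0,0,-0.015,0,0,43,0,0,0,-0.017,0,0,43,0,0,0,-0.017,0,0,43]

```text
t: 8.52
position: [0.5352, 0.1312, -0.0142]
tcp_rot: [0.413, 3.113, 0.0]
ft_force: [0.9, 0.0, 0.5]
finger_gap: 0.0395
gripper_force: 0.0
```

Emit:
drive_tool:
  steps: [0,0,0,-0.0015,0,0,43,0,0,0,-0.002,0,0,43,0,0,0,-0.002,0,0,43]

```text
t: 8.77
position: [0.5365, 0.1309, -0.0142]
tcp_rot: [0.413, 3.114, 0.0]
ft_force: [-1.2, -0.3, 0.3]
finger_gap: 0.0397
gripper_force: 0.6
```

Emit:
drive_tool:
  steps: [0,0,0,-0.0015,0,0,43,0,0,0,-0.002,0,0,43,0,0,0,-0.002,0,0,43]

```text
t: 9.02
position: [0.537, 0.1306, -0.0147]
tcp_rot: [-0.413, -3.111, 0.0]
ft_force: [-5.3, 3.2, 2.9]
finger_gap: 0.0395
gripper_force: 2.6
```

Emit:
drive_tool:
  steps: [0,0,0,-0.001,0,0,43,0,0,0,-0.002,0,0,43,0,0,0,-0.002,0,0,43]

```text
t: 9.27
position: [0.5369, 0.1306, -0.0152]
tcp_rot: [-0.412, -3.107, 0.0]
ft_force: [-9.5, 3.1, 5.7]
finger_gap: 0.0396
gripper_force: 5.0
```

```bash
python3 - <<'E'
from h import *
p0,M0=now(); print(p0,fr(p0),bot.observe()["ft_force"])
E
```

```text
[ 0.53690835  0.13058212 -0.01521104] [-0.01044973  0.00036808] [-9.45352684  3.06338781  5.72983147]
```

The plate is home: a hard stop at TCP x = -10.4 mm, with 10 N. Next I back off, rise and go over to the rod handle, using a height correction of 27 mm.

```bash
cat >> h.py <<'E'
ZO=-.027
E
python3 - <<'E'
from h import *
p0,M0=now()
up=pose(w(-.035,0),.13+ZO,np.pi+FA)
a=pose((.494,-.165),.10+ZO,np.pi-.446)
print(rel(*up,p0,M0));print(rel(*a,p0,M0))
E
```

```text
[-0.001, -0.0072, 0.0005, 0.0254, -0.0005, -0.118]
[-0.0017, -0.0071, 0.1825, -0.0349, -0.2966, -0.0882]
```

Emit:
drive_tool:
  steps: [0,0,0,0.012,0,0,43,0,0,0,0.025,0,-0.002,43,0,0,0,0.025,0,-0.04,43,0,0,0,0.025,0,-0.08,60,-0.001,-0.007,0.05,0.025,0,-0.118,70,-0.002,-0.007,0.183,-0.035,-0.297,-0.118,70,-0.002,-0.007,0.183,-0.035,-0.297,-0.118,70,-0.002,-0.007,0.183,-0.035,-0.297,-0.118,70,-0.002,-0.007,0.183,-0.035,-0.297,-0.118,70,-0.002,-0.007,0.183,-0.035,-0.297,-0.118,70,-0.002,-0.007,0.183,-0.035,-0.297,-0.118,70,-0.002,-0.007,0.183,-0.035,-0.297,-0.1,70,-0.002,-0.007,0.183,-0.035,-0.297,-0.088,70,-0.002,-0.007,0.183,-0.035,-0.297,-0.088,70,-0.002,-0.007,0.183,-0.035,-0.297,-0.088,70]

```text
t: 10.52
position: [0.4961, -0.1663, 0.0731]
tcp_rot: [0.698, 3.057, 0.003]
ft_force: [-0.4, -0.1, -0.2]
finger_gap: 0.0644
gripper_force: 0.0
```

```bash
python3 - <<'E'
from h import *
p0,M0=now()
o=bot.observe();print(p0,o["joint_positions"],o["finger_gap"],o["ft_force"])
print(rel(*pose((.494,-.165),.008+ZO,np.pi-.446),p0,M0))
E
```

```text
[ 0.49608946 -0.16634228  0.07308064] [-0.55717625  0.13832253  1.85430137  0.003897    1.14381343 -1.68083346] 0.06435534589429692 [-0.36989047 -0.10355338 -0.17264218]
[0.003, 0.0055, -0.0027, 0.003, 0.0, 0.0921]
```

Emit:
drive_tool:
  steps: [0.003,0.005,-0.003,0.003,0,0.04,70,0.003,0.005,-0.003,0.003,0,0.07,70,0.003,0.005,-0.003,0.003,0,0.082,70,0.003,0.005,-0.003,0.003,0,0.088,70,0.003,0.005,-0.003,0.003,0,0.09,70,0.003,0.005,-0.003,0.003,0,0.09,70]

```text
t: 11.02
position: [0.4958, -0.1649, -0.0151]
tcp_rot: [0.689, 3.061, -0.002]
ft_force: [-0.5, -0.3, 0.4]
finger_gap: 0.0644
gripper_force: 0.0
```

Emit:
drive_tool:
  steps: [0,0,0,0,0,0.002,70,0,0,0,0,0,0.002,70]

```text
t: 11.18
position: [0.4958, -0.1654, -0.0169]
tcp_rot: [0.69, 3.06, -0.003]
ft_force: [0.0, 0.3, 0.3]
finger_gap: 0.0645
gripper_force: 0.0
```

Emit:
drive_tool:
  steps: [0,0,0,0,0,0.001,70,0,0,0,0,0,0.001,70]

```text
t: 11.35
position: [0.495, -0.1651, -0.0187]
tcp_rot: [0.691, 3.062, -0.002]
ft_force: [-0.7, 0.7, -0.0]
finger_gap: 0.0644
gripper_force: 0.0
```

Emit:
drive_tool:
  steps: [0,0,0,0,0,0,40,0,0,0,0,0,0,22,0,0,0,0,0,0,5,0,0,0,0,0,0,5,0,0,0,0,0,0,5,0,0,0,0,0,0,5,0,0,0,0,0,0,5,0,0,0,0,0,0,5]
  grip_force: 40

```text
t: 12.02
position: [0.4946, -0.1647, -0.0193]
tcp_rot: [0.691, 3.063, -0.001]
ft_force: [0.9, 0.2, -0.1]
finger_gap: 0.0196
gripper_force: 40.0
```

```bash
python3 - <<'E'
from h import *
p0,M0=now(); L=w(.075,0); th=FA+.425; d=np.array([np.cos(th),np.sin(th)])
print(p0,rel(*pose(L-.173*d,.115,np.pi+th),p0,M0), rel(*pose(L-.173*d,.0627,np.pi+th),p0,M0))
E
```

```text
[ 0.49458918 -0.1647132  -0.01933013] [-0.0008, 0.0016, -0.6048, 0.1465, 0.2014, -0.1346] [-0.0008, 0.0016, -0.6048, 0.1466, 0.2014, -0.0823]
```

Emit:
drive_tool:
  steps: [0,0,0,0,0,-0.02,5,0,0,0,0,0,-0.05,5,0,0,0,0,0,-0.085,5,0,0,0,0,0,-0.12,5,0,0,-0.1,0.02,0.025,-0.135,5,0,0,-0.2,0.045,0.055,-0.135,5,0,0,-0.3,0.07,0.09,-0.135,5,0,0,-0.4,0.095,0.125,-0.135,5,0,0,-0.5,0.12,0.16,-0.135,5,0,0,-0.605,0.147,0.19,-0.135,5,0,0,-0.605,0.147,0.201,-0.135,5,0,0,-0.605,0.147,0.201,-0.115,5,0,0,-0.605,0.147,0.201,-0.095,5,0,0,-0.605,0.147,0.201,-0.082,5,0,0,-0.605,0.147,0.201,-0.082,5,0,0,-0.605,0.147,0.201,-0.082,5]

```text
t: 13.35
position: [0.4471, 0.08, 0.0617]
tcp_rot: [0.253, -3.131, 0.001]
ft_force: [-0.3, -0.6, -1.5]
finger_gap: 0.0194
gripper_force: 40.0
```

```bash
python3 - <<'E'
from h import *
p0,M0=now(); L=w(.075,0);o=bot.observe();print(p0,o["joint_positions"],o["finger_gap"],o["ft_force"])
out=[]
for n in("top","scene"):
    c=cap(n); t=p0+[*(-M0[:2,0]*.143),.0293]
    l=np.array([*L,.092]); u,v=proj(c,l); u0,v0=int(u)-33,int(v)-40
    im=cv2.resize(c["color"][v0:v0+75,u0:u0+66,::-1],None,fx=6,fy=6,interpolation=cv2.INTER_CUBIC); out.append(im)
    print(n,"loop",(np.array([u,v])-[u0,v0])*6,"tip",(np.array(proj(c,t))-[u0,v0])*6,u0,v0)
cv2.imwrite("pics/ring.png",np.hstack(out))
E
```

```text
[0.44710291 0.08000961 0.06173642] [-8.92290625e-02 -1.77595697e-02  2.04365303e+00 -1.16416176e-03
  1.11629981e+00 -1.82077014e+00] 0.01943074497222982 [-0.33425258 -0.55632106 -1.48937354]
top loop [202.38260058 242.67837625] tip [210.38353649 305.39953057] 182 121
scene loop [200.69483265 242.19106383] tip [208.21227467 195.86275404] 252 181
```

View pics/ring.png

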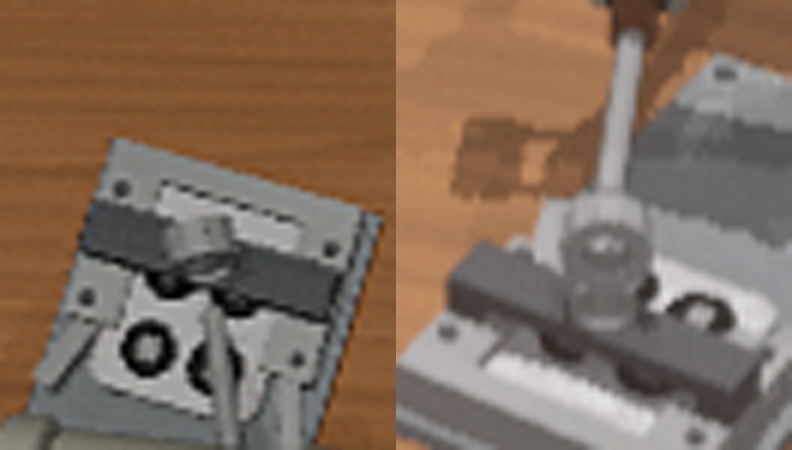

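```bash
python3 - <<'E'
from h import *
L=w(.075,0); th=.15; d=np.array([np.cos(th),np.sin(th),0]); l=np.array([*L,.092])
for n,u0,v0,off in(("top",182,121,0),("scene",252,181,396)):
    c=cap(n)
    for k,P in dict(near=l+.009*d,far=l-.009*d,topring=l+[0,0,.018],lefty=l+[0,.01,0],barL=[*w(.061,.066),.057],barR=[*w(.061,-.066),.057],bar2L=[*w(.089,.066),.057],bar2R=[*w(.089,-.066),.057]).items(): print(n,k,((np.array(proj(c,P))-[u0,v0])*6+[off,0]).round())
E
```

```text
top near [200. 225.]
top far [204. 261.]
top topring [198. 235.]
top lefty [182. 242.]
top barL [ 78. 246.]
top barR [326. 319.]
top bar2L [ 95. 194.]
top bar2R [342. 266.]
scene near [594. 256.]
scene far [599. 228.]
scene topring [599. 206.]
scene lefty [621. 247.]
scene barL [755. 350.]
scene barR [471. 236.]
scene bar2L [722. 390.]
scene bar2R [435. 272.]
```

The plate is seen home under the bridge. The ring's axis matches the rod's heading (about 0.15 rad), and the rod's line passes through the ring centre in both views: top (200,245), scene (606,245). Next I insert.

Emit:
drive_tool:
  steps: [0,0,0,-0.008,0,-0.001,5,0,0,0,-0.016,0,-0.001,5,0,0,0,-0.022,0,-0.001,5,0,0,0,-0.028,0,-0.001,5,0,0,0,-0.034,0,-0.001,5,0,0,0,-0.04,0,-0.001,5,0,0,0,-0.045,0,-0.001,5,0,0,0,-0.045,0,-0.001,5]

```text
t: 14.22
position: [0.4934, 0.0872, 0.0634]
tcp_rot: [-0.253, 3.129, -0.002]
ft_force: [0.3, 0.3, -1.5]
finger_gap: 0.0196
gripper_force: 40.0
```

No force on the rod. I slide it further in.

Emit:
drive_tool:
  steps: [0,0,0,-0.008,0,0,5,0,0,0,-0.016,0,0,5,0,0,0,-0.024,0,0,5,0,0,0,-0.032,0,0,5,0,0,0,-0.04,0,0,5,0,0,0,-0.045,0,0,5,0,0,0,-0.047,0,0,5,0,0,0,-0.047,0,0,5,0,0,0,-0.047,0,0,5]

```text
t: 14.97
position: [0.5386, 0.0947, 0.0633]
tcp_rot: [-0.253, 3.131, -0.002]
ft_force: [-0.2, -0.0, -1.0]
finger_gap: 0.0194
gripper_force: 40.0
```

```bash
python3 - <<'E'
from h import *
p0,M0=now(); L=w(.075,0);o=bot.observe();print(p0,o["finger_gap"],o["ft_force"])
out=[]
for n in("top","scene"):
    c=cap(n); l=np.array([*L,.092]); u,v=proj(c,l); u0,v0=int(u)-33,int(v)-40
    out.append(cv2.resize(c["color"][v0:v0+75,u0:u0+66,::-1],None,fx=6,fy=6,interpolation=cv2.INTER_CUBIC))
    t=p0+[*(-M0[:2,0]*.143),.0293];print(n,"tip",(np.array(proj(c,t))-[u0,v0])*6)
cv2.imwrite("pics/ring2.png",np.hstack(out))
# turning plan about loop centre
th0=np.arctan2(-M0[1,0],-M0[0,0]); r=(L-p0[:2])@[np.cos(th0),np.sin(th0)]; print("th0",th0,"r",r, "lat",np.cross(np.r_[np.cos(th0),np.sin(th0)],L-p0[:2]))
for a in np.arange(.1,1.41,.1):
    th=th0-a; print(round(a,1),rel(*pose(L-r*np.array([np.cos(th),np.sin(th)]),.0627,np.pi+th),p0,M0))
E
```

```text
[0.53859015 0.09472091 0.06327072] 0.01940075041019141 [-0.16373962 -0.01235893 -1.03590843]
top tip [187.02049723 122.16866003]
scene tip [185.19383317 341.18551239]
th0 0.16129883958508065 r 0.08178497976101959 lat 7.455986627750814e-05
0.1 [-0.0013, 0.0008, 0.1, -0.0004, 0.0082, 0.0006]
0.2 [-0.0012, 0.0008, 0.2, -0.0016, 0.0163, 0.0006]
0.3 [-0.0012, 0.0009, 0.3, -0.0037, 0.0242, 0.0005]
0.4 [-0.0011, 0.0009, 0.4, -0.0065, 0.0319, 0.0005]
0.5 [-0.0011, 0.001, 0.5, -0.01, 0.0393, 0.0005]
0.6 [-0.001, 0.0011, 0.6, -0.0143, 0.0463, 0.0005]
0.7 [-0.001, 0.0011, 0.7, -0.0192, 0.0528, 0.0005]
0.8 [-0.0009, 0.0012, 0.8, -0.0248, 0.0587, 0.0005]
0.9 [-0.0009, 0.0012, 0.9, -0.0309, 0.0641, 0.0005]
1.0 [-0.0008, 0.0013, 1.0, -0.0376, 0.0689, 0.0005]
1.1 [-0.0008, 0.0013, 1.1, -0.0447, 0.073, 0.0005]
1.2 [-0.0007, 0.0014, 1.2, -0.0521, 0.0763, 0.0005]
1.3 [-0.0007, 0.0014, 1.3, -0.0599, 0.0789, 0.0005]
1.4 [-0.0006, 0.0015, 1.4, -0.0679, 0.0807, 0.0005]<stdin>:10: DeprecationWarning: Arrays of 2-dimensional vectors are deprecated. Use arrays of 3-dimensional vectors instead. (deprecated in NumPy 2.0)
```

View pics/ring2.png

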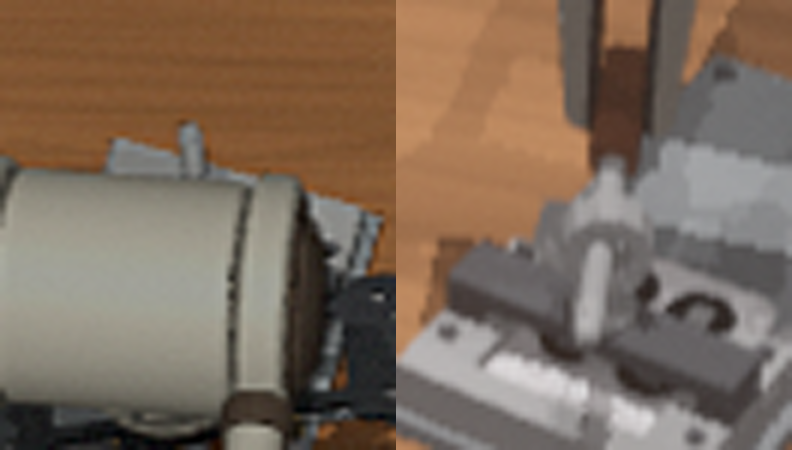

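The rod is through the loop: it comes out of the ring at (600,250), and its tip shows at (190,128) in the top view. Next I turn clockwise about the loop centre.

Emit:
drive_tool:
  steps: [0,0,0.1,0,0.008,0,5,0,0,0.2,-0.002,0.016,0,5,0,0,0.3,-0.004,0.024,0,5,0,0,0.35,-0.005,0.028,0,5,0,0,0.4,-0.006,0.032,0,5,0,0,0.45,-0.008,0.036,0,5,0,0,0.5,-0.01,0.039,0,5,0,0,0.55,-0.012,0.043,0,5,0,0,0.6,-0.014,0.046,0,5,0,0,0.65,-0.017,0.05,0,5,0,0,0.7,-0.019,0.053,0,5,0,0,0.75,-0.022,0.056,0,5,0,0,0.8,-0.025,0.059,0,5,0,0,0.85,-0.028,0.061,0,5,0,0,0.9,-0.031,0.064,0,5,0,0,0.9,-0.031,0.064,0,5]

```text
t: 16.4
position: [0.5591, 0.1643, 0.0635]
tcp_rot: [1.134, 2.928, 0.002]
ft_force: [0.2, 3.9, -0.6]
finger_gap: 0.0198
gripper_force: 40.1
```

```bash
cat > plan.py <<'E'
from h import *
p0,M0=now(); L=w(.075,0);o=bot.observe();print(p0,o["finger_gap"],o["ft_force"],o["moment"],o["joint_positions"])
th0=np.arctan2(-M0[1,0],-M0[0,0]); r=.0818; print("th0",th0)
for a in (0,.1,.2,.3,.4,.5,.6):
    th=th0-a; print(round(a,1),rel(*pose(L-r*np.array([np.cos(th),np.sin(th)]),.0627,np.pi+th),p0,M0))
E
python3 plan.py
```

```text
[0.55910347 0.16425469 0.06354653] 0.01976232851204077 [ 0.15096254  3.93979233 -0.64290712] [ 0.78295766 -0.07678014  0.34798046] [ 7.82433344e-02  2.98463208e-01  1.68572260e+00  4.69223526e-04
  1.15556996e+00 -7.53647545e-01]
th0 -0.7390951071403762
0 [0.0016, 0.0009, 0.0, -0.0006, -0.0011, 0.0008]
0.1 [0.0017, 0.0009, 0.1, -0.001, 0.0071, 0.0009]
0.2 [0.0017, 0.0008, 0.2, -0.0023, 0.0152, 0.0009]
0.3 [0.0018, 0.0007, 0.3, -0.0043, 0.0231, 0.0009]
0.4 [0.0018, 0.0006, 0.4, -0.0071, 0.0308, 0.0009]
0.5 [0.0018, 0.0005, 0.5, -0.0106, 0.0381, 0.0009]
0.6 [0.0019, 0.0004, 0.6, -0.0149, 0.0451, 0.0009]
```

Emit:
drive_tool:
  steps: [0,0,0.05,0,0.004,0,5,0,0,0.1,-0.001,0.008,0,5,0,0,0.15,-0.001,0.012,0,5,0,0,0.2,-0.002,0.016,0,5,0,0,0.25,-0.003,0.02,0,5,0,0,0.3,-0.004,0.024,0,5,0,0,0.35,-0.005,0.028,0,5,0,0,0.4,-0.007,0.032,0,5,0,0,0.4,-0.007,0.032,0,5]

```text
t: 17.15
position: [0.5854, 0.1836, 0.0635]
tcp_rot: [-1.694, -2.645, -0.003]
ft_force: [-1.5, 5.2, -0.1]
finger_gap: 0.0194
gripper_force: 40.0
```

```bash
python3 plan.py
```

```text
[0.58538854 0.18357286 0.06347784] 0.01944045962622713 [-1.47000583  5.16507127 -0.06289687] [0.95221629 0.11757289 0.20969384] [ 0.10626119  0.3718443   1.59219984  0.00169853  1.17681274 -0.32600533]
th0 -1.139180493660819
0 [0.0012, -0.0013, -0.0, -0.0011, -0.0008, 0.0008]
0.1 [0.0011, -0.0013, 0.1, -0.0015, 0.0073, 0.0008]
0.2 [0.0011, -0.0014, 0.2, -0.0027, 0.0154, 0.0008]
0.3 [0.001, -0.0014, 0.3, -0.0047, 0.0233, 0.0008]
0.4 [0.0009, -0.0015, 0.4, -0.0076, 0.031, 0.0008]
0.5 [0.0009, -0.0015, 0.5, -0.0111, 0.0384, 0.0008]
0.6 [0.0008, -0.0016, 0.6, -0.0154, 0.0453, 0.0008]
```

Emit:
drive_tool:
  steps: [0,0,0.03,0,0.003,0,5,0,0,0.06,0,0.006,0,5,0,0,0.08,-0.001,0.007,0,5,0,0,0.08,-0.001,0.007,0,5]

```text
t: 17.48
position: [0.5917, 0.1854, 0.0634]
tcp_rot: [-1.797, -2.576, -0.002]
ft_force: [-2.2, 5.5, -1.5]
finger_gap: 0.0198
gripper_force: 40.0
```

Emit:
drive_tool:
  steps: [0,0,0.03,0,0.003,0,5,0,0,0.05,0,0.004,0,5,0,0,0.05,0,0.004,0,5]

```text
t: 17.73
position: [0.5955, 0.1867, 0.0633]
tcp_rot: [-1.861, -2.53, -0.002]
ft_force: [-2.1, 5.3, -1.1]
finger_gap: 0.0198
gripper_force: 40.0
```

Emit:
drive_tool:
  steps: [0,0,0.03,0,0.003,0,5,0,0,0.05,0,0.004,0,5,0,0,0.05,0,0.004,0,5]

```text
t: 17.98
position: [0.5988, 0.1877, 0.0632]
tcp_rot: [-1.922, -2.483, 0.0]
ft_force: [-2.8, 4.1, 0.3]
finger_gap: 0.0197
gripper_force: 40.1
```

```bash
python3 plan.py | head -3
```

```text
[0.59878761 0.18772739 0.06315576] 0.019734818768043713 [-2.77069273  4.05768939  0.27226701] [0.95838634 0.44501076 0.30580775] [ 1.11003165e-01  4.06764220e-01  1.54692162e+00  1.04757842e-03
  1.18891453e+00 -1.42796523e-01]
th0 -1.3173880018198103
```

Emit:
drive_tool:
  steps: [0,0,0.03,0,0.003,0,5,0,0,0.06,0,0.005,0,5,0,0,0.06,0,0.005,0,5]

```text
t: 18.23
position: [0.6023, 0.1886, 0.0627]
tcp_rot: [-1.994, -2.424, 0.005]
ft_force: [-5.6, 4.0, 0.8]
finger_gap: 0.0196
gripper_force: 40.3
```

```bash
python3 plan.py | head -3
```

```text
[0.60227076 0.18864616 0.06269929] 0.01963916167511369 [-5.63523462  4.03405847  0.76574247] [0.68045902 0.93450158 0.65185553] [ 1.12241231e-01  4.18584819e-01  1.53215044e+00  3.10492002e-04
  1.19518483e+00 -8.19046322e-02]
th0 -1.3767663655067903
```

Emit:
drive_tool:
  steps: [0,0,0.03,0,0.003,0,5,0,0,0.06,0,0.005,0,5,0,0,0.06,0,0.005,0,5]

```text
t: 18.48
position: [0.6053, 0.1893, 0.0621]
tcp_rot: [-2.063, -2.362, 0.011]
ft_force: [-10.7, 2.9, 4.2]
finger_gap: 0.0199
gripper_force: 40.9
```

```bash
python3 plan.py | head -3
```

```text
[0.60525649 0.18930002 0.06210549] 0.01986241199120857 [-10.68537957   2.92059314   4.24017647] [0.36262091 1.83923439 0.9387796 ] [ 1.13063130e-01  4.30229856e-01  1.51782559e+00 -2.90562137e-04
  1.20238840e+00 -2.18434712e-02]
th0 -1.4357835455637509
```

Force and moment double at no further screw turn, so the screw is tight. Next I turn back into the middle of the play and draw the rod out.

```bash
python3 - <<'E'
from h import *
p0,M0=now(); L=w(.075,0); th0=np.arctan2(-M0[1,0],-M0[0,0])
for a,r in((.15,.0818),(.3,.0818),(.46,.0818),(.46,.155),(.46,.22)):
    th=th0+a; P=pose(L-r*np.array([np.cos(th),np.sin(th)]),.0632,np.pi+th); print(a,r,P[0],rel(*P,p0,M0))
c=cap("top"); print("mug",px(c,178*.64,333*.64,.09))
E
```

```text
0.15 0.0818 [0.59630186 0.18642923 0.0632    ] [-0.0088, -0.0006, -0.15, -0.0016, -0.0093, -0.001]
0.3 0.0818 [0.58482923 0.18211073 0.0632    ] [-0.0088, -0.0013, -0.3, -0.0044, -0.0212, -0.0009]
0.46 0.0818 [0.57345106 0.17567116 0.0632    ] [-0.0087, -0.002, -0.46, -0.0092, -0.0334, -0.0008]
0.46 0.155 [0.53242105 0.2362911  0.0632    ] [-0.0087, -0.002, -0.46, 0.0564, -0.0659, -0.0005]
0.46 0.22 [0.49598729 0.29012029 0.0632    ] [-0.0087, -0.002, -0.46, 0.1146, -0.0947, -0.0003]
mug [0.45976968 0.39923278 0.09      ]
```

Emit:
drive_tool:
  steps: [0,0,-0.08,-0.001,-0.005,0,5,-0.009,0,-0.15,-0.002,-0.01,-0.001,5,-0.009,0,-0.23,-0.003,-0.016,-0.001,5,-0.009,0,-0.3,-0.004,-0.022,-0.001,5,-0.009,0,-0.38,-0.007,-0.028,-0.001,5,-0.009,-0.002,-0.46,-0.009,-0.034,-0.001,5,-0.009,-0.002,-0.46,-0.009,-0.034,-0.001,5]

```text
t: 19.12
position: [0.5761, 0.1744, 0.0641]
tcp_rot: [1.469, 2.767, 0.006]
ft_force: [0.1, 0.3, -1.4]
finger_gap: 0.0195
gripper_force: 40.0
```

```bash
python3 - <<'E'
from h import *
p0,M0=now(); L=w(.075,0); th0=np.arctan2(-M0[1,0],-M0[0,0]);o=bot.observe();print(p0,th0,o["ft_force"],o["moment"])
d=np.array([np.cos(th0),np.sin(th0)])
v=L-p0[:2];print("along",v@d,"lat",d[0]*v[1]-d[1]*v[0])
for r in(.0818,.22): print(rel(*pose(L-r*d,.0632,np.pi+th0),p0,M0))
E
```

```text
[0.57611213 0.17441464 0.06411536] -0.9761455158976199 [ 0.12170598  0.30627734 -1.44020644] [ 0.0519159  -0.1307255  -0.01801761]
along 0.0792683825571465 lat -0.001470748360548925
[0.0071, 0.0056, 0.0, 0.0025, -0.0015, 0.0009]
[0.0071, 0.0056, 0.0, 0.1407, -0.0015, 0.0001]
```

Emit:
drive_tool:
  steps: [0,0,0,0.01,-0.001,0,5,0,0,0,0.02,-0.001,0,5,0,0,0,0.032,-0.001,0,5,0,0,0,0.044,-0.001,0,5,0,0,0,0.056,-0.001,0,5,0,0,0,0.068,-0.001,0,5,0,0,0,0.08,-0.001,0,5,0,0,0,0.092,-0.001,0,5,0,0,0,0.104,-0.001,0,5,0,0,0,0.116,-0.001,0,5,0,0,0,0.128,-0.001,0,5,0,0,0,0.14,-0.001,-0.01,5,0,0,0,0.14,-0.001,-0.04,5,0,0,0,0.14,-0.001,-0.07,5,0,0,0,0.14,-0.001,-0.07,5]

```text
t: 20.37
position: [0.5015, 0.2931, 0.1413]
tcp_rot: [1.468, 2.758, 0.022]
ft_force: [0.7, 0.6, 0.2]
finger_gap: 0.0194
gripper_force: 40.0
```

```bash
python3 - <<'E'
from h import *
p0,M0=now();o=bot.observe();print(p0,o["ft_force"],o["finger_gap"],o["joint_positions"])
a=pose((.4945,-.1647),.12,np.pi-.446); b=pose((.4945,-.1647),-.0185,np.pi-.446)
print(rel(*a,p0,M0));print(rel(*b,p0,M0))
E
```

```text
[0.50153791 0.29312656 0.1413074 ] [0.7158708  0.62007346 0.21941708] 0.019390419208637426 [ 0.32291799  0.19142403  1.64959429 -0.00321327  1.27848881 -0.26887533]
[0.0176, 0.0141, -0.5321, -0.3756, -0.262, 0.0193]
[0.0176, 0.0141, -0.5321, -0.3744, -0.2648, 0.1577]
```

Emit:
drive_tool:
  steps: [0.018,0.014,-0.08,-0.03,-0.02,0,5,0.018,0.014,-0.16,-0.06,-0.04,0,5,0.018,0.014,-0.24,-0.09,-0.06,0,5,0.018,0.014,-0.32,-0.12,-0.08,0,5,0.018,0.014,-0.4,-0.15,-0.105,0,5,0.018,0.014,-0.48,-0.18,-0.126,0,5,0.018,0.014,-0.532,-0.21,-0.147,0,5,0.018,0.014,-0.532,-0.24,-0.168,0,5,0.018,0.014,-0.532,-0.27,-0.189,0,5,0.018,0.014,-0.532,-0.3,-0.21,0,5,0.018,0.014,-0.532,-0.33,-0.231,0,5,0.018,0.014,-0.532,-0.36,-0.252,0,5,0.018,0.014,-0.532,-0.376,-0.262,0.01,5,0.018,0.014,-0.532,-0.376,-0.262,0.019,5,0.018,0.014,-0.532,-0.376,-0.262,0.019,5]

```text
t: 21.62
position: [0.489, -0.1669, 0.1125]
tcp_rot: [-0.696, -3.049, 0.008]
ft_force: [0.6, 0.2, -1.8]
finger_gap: 0.0197
gripper_force: 40.0
```

```bash
python3 - <<'E'
from h import *
p0,M0=now();o=bot.observe();print(p0,o["ft_force"],o["finger_gap"])
print(rel(*pose((.4945,-.1647),-.0185,np.pi-.446),p0,M0))
E
```

```text
[ 0.48898079 -0.16685509  0.11250991] [ 0.57773196  0.19683224 -1.79902768] 0.019748432987438426
[-0.008, -0.0125, -0.0029, -0.0057, 0.0054, 0.1309]
```

Emit:
drive_tool:
  steps: [0,0,0,-0.005,0.003,0.03,5,0,0,0,-0.005,0.003,0.06,5,0,0,0,-0.005,0.003,0.085,5,0,0,0,-0.005,0.003,0.105,5,0,0,0,-0.005,0.003,0.115,5,0,0,0,-0.005,0.003,0.117,5,0,0,0,-0.005,0.003,0.117,5]

```text
t: 22.2
position: [0.4949, -0.1664, -0.0025]
tcp_rot: [-0.692, -3.053, 0.01]
ft_force: [0.2, -0.4, -0.3]
finger_gap: 0.0195
gripper_force: 40.0
```

```bash
python3 - <<'E'
from h import *
p0,M0=now();o=bot.observe();print(p0,o["ft_force"],o["finger_gap"])
print(rel(*pose((.4945,-.1647),-.0185,np.pi-.446),p0,M0))
E
```

```text
[ 0.49490857 -0.16637551 -0.00247345] [ 0.18980145 -0.39609922 -0.32212356] 0.019545660832898413
[-0.0086, -0.0092, 0.0003, 0.0009, 0.0015, 0.016]
```

Emit:
drive_tool:
  steps: [-0.009,-0.009,0,0,0,0.007,5,-0.009,-0.009,0,0,0,0.012,5,-0.009,-0.009,0,0,0,0.014,5,-0.009,-0.009,0,0,0,0.015,5,-0.009,-0.009,0,0,0,0.015,5]

```text
t: 22.62
position: [0.4946, -0.1675, -0.0176]
tcp_rot: [0.696, 3.063, 0.0]
ft_force: [1.5, -0.6, -0.9]
finger_gap: 0.0198
gripper_force: 40.0
```

Emit:
drive_tool:
  steps: [0,0,0,0,0,0.001,5,0,0,0,0,0,0.001,5]

```text
t: 22.78
position: [0.4948, -0.1676, -0.0185]
tcp_rot: [0.696, 3.063, -0.0]
ft_force: [0.3, -0.4, -1.2]
finger_gap: 0.0196
gripper_force: 40.0
```

Emit:
drive_tool:
  steps: [0,0,0,0,0,0.001,5,0,0,0,0,0,0.001,5]

```text
t: 22.95
position: [0.495, -0.1677, -0.0193]
tcp_rot: [0.696, 3.062, -0.0]
ft_force: [0.4, 0.2, 0.1]
finger_gap: 0.0197
gripper_force: 40.0
```

Emit:
drive_tool:
  steps: [0,0,0,0,0,0.0005,5,0,0,0,0,0,0.0005,26,0,0,0,0,0,0.0005,35,0,0,0,0,0,0.0005,50,0,0,0,0,0,0.0005,65,0,0,0,0,0,0.0005,65,0,0,0,0,0,-0.01,65,0,0,0,0,0,-0.04,65,0,0,0,0,0,-0.08,65,0,0,0,0,0,-0.12,65,0,0,0,0.04,0,-0.15,65,0,0,0,0.08,0,-0.15,65,0,0,0,0.12,0,-0.15,65,0,0,0,0.12,0,-0.15,65]

```text
t: 24.12
position: [0.3805, -0.1116, 0.129]
tcp_rot: [-0.694, -3.06, -0.002]
ft_force: [0.1, 1.0, -0.4]
finger_gap: 0.06
gripper_force: 0.0
```

```bash
python3 - <<'E'
from h import *
o=bot.observe();print(o["position"],o["ft_force"],o["finger_gap"],o["t"])
c=cap("top"); im=c["color"].astype(int)
sub=im[140:252,275:350]; 
steel=(sub.min(2)>110); 
brown=(sub[:,:,0]>70)&(sub[:,:,0]-sub[:,:,2]>35)
M=np.zeros(sub.shape[:2],np.uint8)
mat=np.array([((x/4.3-110),y/4.3) for x,y in((590,45),(755,88),(682,375),(505,328))],np.int32)
cv2.fillConvexPoly(M,mat,1)
for n,m in(("steel",steel),("brown",brown)):
    y,x=np.nonzero(m&(M>0)); print(n,len(x),(x.mean(),y.mean()),px(c,x.mean()+275,y.mean()+140,.014), x.min(),x.max(),y.min(),y.max())
E
```

```text
[ 0.38054056 -0.11161693  0.12903113] [ 0.13642585  0.98643156 -0.44650653] 0.06000003739399414 24.1167
steel 112 (np.float64(39.482142857142854), np.float64(47.723214285714285)) [ 0.55791175 -0.19669708  0.014     ] 19 50 28 81
brown 120 (np.float64(30.541666666666668), np.float64(67.03333333333333)) [ 0.49637801 -0.16902827  0.014     ] 24 37 57 78
```

```bash
python3 -c "
from workcell import bot
print(bot.finish_job())"
```

```text
the job is handed in; nothing more can be done
None
```

The job is handed in, with no result returned: I pushed the plate home, turned the eye screw to its hard stop with the rod and laid the rod back on the mat; tightness was judged from the force rise and rod angle, with no final picture of the ring.

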